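Feed pivot buttons from the tipping tray into the lane that has room

TASK

Only one lane of the covered three-lane magazine still has room for all four loose pivot buttons: find out which by pressing the white feeler caps, and shift the magazine so that this lane stands before the tray mouth. Then tip the tray (pressing the red bar down does it) so that all four buttons slide along the guide rail, single file, right into that one lane, and let the tray down level again. Do not lose a button off the feeder, and leave the scissors, screwdriver, jar and bin where they are.

Things in the scene. Friction and masses are not known exactly. Their poses are not given: they have to be found in the camera images.
- tray_mouth (a point): Middle of the tray's 22 mm wide outlet, at floor level on the tray's hinge line, 100 mm above the bench. With the tray level, x points the way the buttons travel (tray to magazine), y across to the left of that travel, z up. The hinge line is this y axis; the point only turns with the tray, which reaches 185 mm back (-x).
- guide_rail (a point): Middle of the top edge of the slanted brass guide rail in the tray, 14 mm high. It narrows the aluminium tray from 96 mm wide (115 mm behind the mouth) to the 22 mm mouth; opposite is a straight brass rail at y = +11 mm of tray_mouth. Turns with the tray.
- tray (a joint): Tip angle of the tray, rad: 0 = level, at rest; 0.60 = stop, back edge raised. Its own weight drops it back level when let go. The buttons are slick steel and start to slide between about 0.2 and 0.5; should they catch at the mouth, lower it part of the way and tip again.
- press_bar (a point): Centre of the red round press bar, 16 mm thick, 44 mm long across the travel, on an arm of the tray beyond the hinge. At rest x +90, y -115, z +60 mm from tray_mouth. Pressing it down with about 4 to 10 N swings it about the hinge line (up to some 60 mm down and 18 mm further along x) and tips the tray.
- magazine (a joint): Sideways position of the three-lane magazine in front of the tray mouth, m, along +y of tray_mouth; starts at 0 (lane b before the mouth), runs from -0.041 to +0.041. Held by about 3 N of friction, it stays where it is left. Lane a is before the mouth at +0.036, lane c at -0.036; 2 mm off is still fine.
- shift_post (a point): On the axis of the black upright post (16 mm diameter) fixed to the low end of the magazine, at the post's top, 117 mm beyond lane_b's mouth along x. The upper 45 mm of the post stand free. Push or pinch it to shift the magazine.
- lane_a (a point): Mouth of lane a, the right-hand one (36 mm apart): middle of its floor at the upper end. Axes as tray_mouth; moves with the magazine. A groove 25 mm wide, 112 mm long, running down at 20 degrees along x under an opaque cover (from 22 mm on). Holds stock at its low end, unseen: two lanes hold three buttons (room for two more), one lane holds one (room for four).
- cap_a (a point): Top of the white feeler cap of lane a: a sprung cap 15 mm across standing above the cover, neighbours 36 mm apart. Pressed straight down (1 to 3 N) it sinks 9 mm to its stop when nothing lies under it; over a lane that is already full it meets stock after about 3 mm. It springs back up.
- feeler_a (a joint): How far the feeler cap of lane a is pressed down, m: 0 = up, 0.009 = all the way.
- lane_b (a point): Mouth of lane b, the middle one (36 mm apart): middle of its floor at the upper end. Axes as tray_mouth; moves with the magazine. A groove 25 mm wide, 112 mm long, running down at 20 degrees along x under an opaque cover (from 22 mm on). Holds stock at its low end, unseen: two lanes hold three buttons (room for two more), one lane holds one (room for four).
- cap_b (a point): Top of the white feeler cap of lane b: a sprung cap 15 mm across standing above the cover, neighbours 36 mm apart. Pressed straight down (1 to 3 N) it sinks 9 mm to its stop when nothing lies under it; over a lane that is already full it meets stock after about 3 mm. It springs back up.
- feeler_b (a joint): How far the feeler cap of lane b is pressed down, m: 0 = up, 0.009 = all the way.
- lane_c (a point): Mouth of lane c, the left-hand one (36 mm apart): middle of its floor at the upper end. Axes as tray_mouth; moves with the magazine. A groove 25 mm wide, 112 mm long, running down at 20 degrees along x under an opaque cover (from 22 mm on). Holds stock at its low end, unseen: two lanes hold three buttons (room for two more), one lane holds one (room for four).
- cap_c (a point): Top of the white feeler cap of lane c: a sprung cap 15 mm across standing above the cover, neighbours 36 mm apart. Pressed straight down (1 to 3 N) it sinks 9 mm to its stop when nothing lies under it; over a lane that is already full it meets stock after about 3 mm. It springs back up.
- feeler_c (a joint): How far the feeler cap of lane c is pressed down, m: 0 = up, 0.009 = all the way.
- button_1: Loose steel pivot button 1 of 4, a disc 20 mm across and 10 mm high, 24 g, lying flat in the tray at the start; origin at the centre of its underside.
- button_2: Loose steel pivot button 2 of 4, a disc 20 mm across and 10 mm high, 24 g, lying flat in the tray at the start; origin at the centre of its underside.
- button_3: Loose steel pivot button 3 of 4, a disc 20 mm across and 10 mm high, 24 g, lying flat in the tray at the start; origin at the centre of its underside.
- button_4: Loose steel pivot button 4 of 4, a disc 20 mm across and 10 mm high, 24 g, lying flat in the tray at the start; origin at the centre of its underside.
- scissors: Bystander, to be left alone: a pair of hand scissors, about 190 x 75 x 12 mm, lying flat; origin underneath, about its middle.
- driver: Bystander, to be left alone: a screwdriver 170 mm long, lying flat; origin underneath, about its middle.
- oil_jar: Bystander, to be left alone: a small closed jar, 52 mm across, 70 mm high, standing; origin at the centre of its underside.
- parts_bin: Bystander, to be left alone: an open grey plastic bin 110 x 90 x 50 mm; origin at the centre of its underside.

How it is judged:
By the outcome, as a careful person would: the job done as asked, in the order asked, and still so for the second after the job is handed in, with the robot touching nothing.
It also fails if it takes over 64 s, if anything falls off the work surface, if the arm or the gripper's body presses on something with over 40 N, if the wrist force passes 120 N, or if a joint passes its speed limit or range.

ROBOT

A 6-joint arm with a two-finger parallel gripper is mounted at the origin on the work surface. World frame = base frame: x ahead of the robot, y to its left, z up, the work surface at z = 0. Lengths are in m, angles in rad, forces in N, time in s.
With the tool pointing down it reaches from about 0.35 to 0.8 m from the base axis. Payload 7.3 kg.
Tool frame: the origin (TCP) lies between the finger pads; the fingertips stand 25 mm ahead of it and the grasp point (between the pads) lies 6 mm ahead of it (r.tip_extent is the distance from the TCP to the fingertips, in m); z points along the fingers, y is the line along which they close (so a half turn about z gives the same grasp; the last joint's range is limited). The gripper opens to 85 mm and grips with 20 to 120 N. Pads are 22 mm wide; open, the fingers measure 114 mm over their backs; the gripper's body (76 mm by 85 mm) begins 54 mm behind the grasp point. The pads swing forward as they close: fully open they stand 13 mm farther back than shut.
Start: joints at [-1.433, 0.342, 1.524, -0, 1.275, -0.146], TCP at [0.147, -0.504, 0.256] pointing down, gripper open.
Joint ranges: [-2.53, 2.53], [-0.77, 2.02], [0.04, 2.7], [-1, 4.14], [0.28, 2.66], [-3.11, 3.11]. Speed limits (rad/s): [2.57, 2.57, 3.14, 3.14, 3.14, 3.14].

INTERFACE

Orientations are given as a unit quaternion [x, y, z, w].
In Python, from workcell import r, command_gripper, optics gives the robot as it stands. The module is installed in compiled form; this text tells all that it offers. Calls block until the motion is done:
- r.reach(position, orientation): joint-space move of the TCP to a pose.
- r.move_straight(position, orientation=None, speed=0.15, max_force=None): straight line of the TCP; orientation=None keeps the orientation; speed is the mean speed in m/s. With max_force (N) it stops when the force on the tool has changed by that much, and returns True; else False.
- r.movej(angles): joint-space move.
- command_gripper(opening, force=None): finger opening in m; force is the grip in N (None keeps the last); returns when the fingers have stopped.
- r.hold(seconds).
- r.solve_ik(position, orientation): joint angles nearest the present ones, or None.
- r.read_state(): the state.
- optics.get_image(name): name is "side" or "top" or "wrist"; returns (picture, depth): 480x640x3 uint8, red, green, blue; 480x640 float32, m along the optical axis (not along the pixel's ray), 0 where there is no reading.
- optics.camera_model(name): a dict with "K" (3x3 intrinsics, pixels), "R" (3x3) and "t" (3): a world point X has camera coordinates R X + t; the wrist camera has in their place "tool_from_camera" (4x4, takes a point from camera to tool coordinates, whose origin is the TCP and whose axes are the flange's). Camera axes: x right, y down, z forward; pixel columns grow to the right and rows downward; lengths in m; the calibration is good to about 2 mm. A picture is of the moment at which its call begins: read the wrist's pose just before it. camera_model takes no time and is no camera call.
A pose or a line that the arm cannot do raises r.PlanningError and nothing moves.
- r.finish_job(): hands the job in; it is judged then, once.
The state is a dict: "time_s": time; "joint_positions": joint angles; "dq": joint speeds; "tau": joint torques, N m; "eef_pos": TCP position; "eef_rot": TCP orientation; "contact_force": force on the tool from outside, world axes, zero at the start; "torque": the same for the moment, N m; "grip_width": finger opening in m; "grip_force": force on a finger pad.
Only numpy, scipy, OpenCV 4.12 (cv2) and the standard library are available. Lean on these libraries where they do the work, as an engineer would, in place of code of your own. Each camera call takes 0.05 s, during which the arm holds its last target. There are 200 camera calls.

## Working session

There is one attempt and no reset: what is moved stays moved. The work goes in short steps, each a Python script; the robot and the scene stay as the last script left them, time stands still between calls to the robot, and variables do not carry over. Pictures are saved under pics/ and viewed, at most 10 in all, crops included, and the job is handed in when it is done.

```bash
mkdir -p pics
python3 - <<'E'
from workcell import r, optics
import cv2, numpy as np
for n in ("top","side"):
    im,d=optics.get_image(n); cv2.imwrite(f"pics/{n}0.png",im[:,:,::-1]); np.savez(f"{n}0.npz",im=im,d=d)
    print(n,{k:np.round(v,3).tolist() for k,v in optics.camera_model(n).items()})
s=r.read_state(); print(s["time_s"],s["eef_rot"],s["grip_width"],r.tip_extent)
E
```

```text
top {'K': [[506.101, 0.0, 320.055], [0.0, 506.101, 238.963], [0.0, 0.0, 1.0]], 'R': [[-0.002, -1.0, 0.016], [-0.997, 0.001, -0.079], [0.079, -0.016, -0.997]], 't': [-0.002, 0.579, 1.052]}
side {'K': [[510.234, 0.0, 317.714], [0.0, 510.234, 244.762], [0.0, 0.0, 1.0]], 'R': [[-0.875, -0.484, -0.019], [-0.28, 0.538, -0.795], [0.395, -0.691, -0.606]], 't': [0.497, 0.242, 0.775]}
0.1 [ 9.89950224e-01  1.41414531e-01  1.24849266e-05 -6.95491037e-04] 0.08541467837364125 0.025
```

View pics/top0.png

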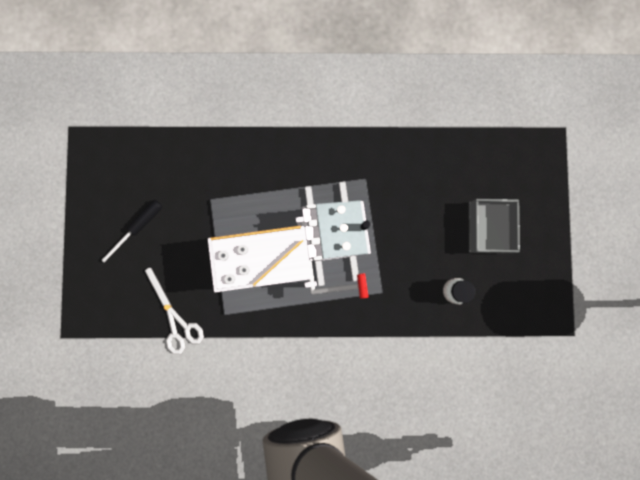

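View pics/side0.png

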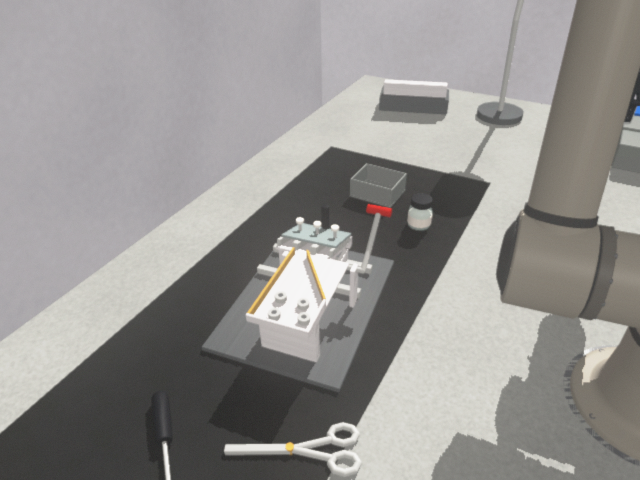

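The top view shows the feeder with travel to the right (about −y world): tray (209–312, 230–292), caps near (341,210), (344,228), (346,246), black post (365,225), red bar (363,286). The side view agrees, with the caps at (300,222), (318,227), (335,231) and the bar at (379,210).

```bash
cat > h.py <<'E'
import numpy as np, cv2
from scipy.spatial.transform import Rotation as Ro
from workcell import r, optics, command_gripper
def cloud(n,d):
    m=optics.camera_model(n); v,u=np.mgrid[:480,:640]
    c=np.stack([u,v,np.ones_like(u)],-1)@np.linalg.inv(m["K"]).T*d[...,None]
    return (c-m["t"])@np.array(m["R"])
def quat(yaw): # tool down, tool y axis at angle yaw in the world plane
    y=np.array([np.cos(yaw),np.sin(yaw),0]); z=np.array([0,0,-1.]); x=np.cross(y,z)
    return Ro.from_matrix(np.stack([x,y,z],1)).as_quat()
E
python3 - <<'E'
from h import *
for n in("top","side"):
    z=np.load(f"{n}0.npz"); im,d=z["im"],z["d"]; P=cloud(n,d); hsv=cv2.cvtColor(im,cv2.COLOR_RGB2HSV)
    def rep(name,m,box=None):
        m=(m&(d>0)).astype(np.uint8)
        k,l,st,ce=cv2.connectedComponentsWithStats(m)
        for i in range(1,k):
            if st[i,4]<12: continue
            p=P[l==i]; print(n,name,st[i].tolist(),"med",np.round(np.median(p,0),4),"min",np.round(np.percentile(p,3,0),4),"max",np.round(np.percentile(p,97,0),4))
            if st[i,4]>60: 
                q=p[:,:2]-p[:,:2].mean(0); w=np.linalg.svd(q,full_matrices=False)[2][0]; print("   axis deg",np.degrees(np.arctan2(w[1],w[0])))
    roi=(np.abs(P[...,0]-.57)<.15)&(np.abs(P[...,1]-0.02)<.22)&(P[...,2]>.04)
    rep("red",(hsv[...,1]>150)&((hsv[...,0]<8)|(hsv[...,0]>172))&roi)
    rep("brass",(hsv[...,1]>90)&(hsv[...,0]>10)&(hsv[...,0]<30)&roi)
    rep("black",(hsv[...,2]<45)&roi)
    rep("high",(P[...,2]>.105)&roi&(P[...,1]<-.03)&(hsv[...,1]<60))
z=np.load("top0.npz"); 
a=cv2.resize(z["im"][170:320,195:395],(800,600),interpolation=cv2.INTER_CUBIC); cv2.imwrite("pics/crop.png",a[:,:,::-1])
E
```

```text
top red [358, 274, 11, 24, 183] med [ 0.4811 -0.0773  0.1663] min [ 0.4628 -0.0865  0.1621] max [ 0.5011 -0.0704  0.1693]
   axis deg -172.6264749097532
top brass [211, 226, 89, 14, 218] med [0.5852 0.123  0.1133] min [0.5735 0.0434 0.1071] max [0.5952 0.204  0.1168]
   axis deg -82.33233351258795
top brass [254, 241, 48, 44, 88] med [0.524  0.0838 0.1138] min [0.4877 0.0393 0.1107] max [0.5644 0.1239 0.1171]
   axis deg 132.3839381567011
top black [361, 222, 7, 7, 36] med [ 0.5975 -0.0868  0.1257] min [ 0.5933 -0.0918  0.0874] max [ 0.6031 -0.0832  0.1297]
top high [338, 205, 7, 8, 46] med [ 0.6298 -0.0425  0.1163] min [ 0.6242 -0.0484  0.1115] max [ 0.6359 -0.0366  0.119 ]
top high [362, 220, 9, 9, 62] med [ 0.5994 -0.0897  0.1278] min [ 0.5932 -0.0973  0.1112] max [ 0.607  -0.0835  0.1317]
   axis deg 143.73295515212152
top high [340, 224, 8, 7, 45] med [ 0.5945 -0.0479  0.1157] min [ 0.5887 -0.0541  0.1138] max [ 0.6005 -0.0405  0.1195]
top high [343, 242, 8, 8, 45] med [ 0.5595 -0.0519  0.1153] min [ 0.5537 -0.0578  0.1122] max [ 0.5653 -0.0462  0.1193]
top high [336, 283, 22, 8
[... 545 characters left out ...]
  axis deg 132.22106211585836
side high [321, 204, 8, 15, 109] med [ 0.5969 -0.0854  0.1218] min [ 0.5915 -0.0937  0.1057] max [ 0.605  -0.0814  0.1303]
   axis deg -156.0633996056143
side high [368, 213, 13, 30, 158] med [ 0.4771 -0.0501  0.1426] min [ 0.4719 -0.0693  0.1261] max [ 0.4825 -0.0317  0.1585]
   axis deg 97.76547473010588
side high [296, 217, 8, 9, 50] med [ 0.6278 -0.0396  0.1164] min [ 0.6223 -0.048   0.1061] max [ 0.6348 -0.0338  0.1188]
side high [313, 221, 8, 8, 49] med [ 0.5921 -0.0441  0.1163] min [ 0.5866 -0.0509  0.1099] max [ 0.5995 -0.0385  0.1192]
side high [331, 224, 8, 9, 50] med [ 0.5562 -0.0496  0.1163] min [ 0.5507 -0.0577  0.1065] max [ 0.5636 -0.0432  0.1186]
```

View pics/crop.png

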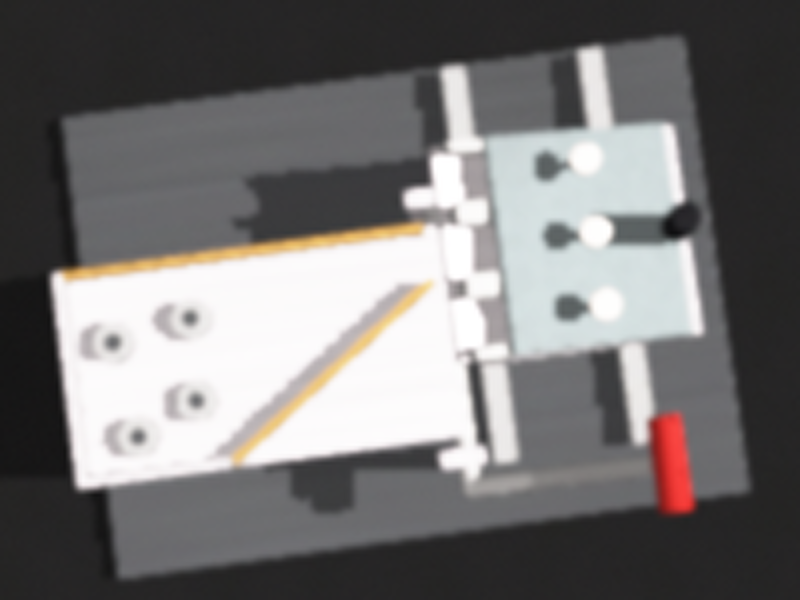

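```bash
cat >> h.py <<'E'
TH=np.radians(7.5); X=np.array([np.sin(TH),-np.cos(TH),0]); Y=np.array([np.cos(TH),np.sin(TH),0]); M=np.array([.582,.028,.1])
Q=quat(TH); T=.025
def W(x,y,z): return M+x*X+y*Y+np.array([0,0,z])   # feeder -> world
def F(p): q=np.asarray(p)-M; return np.array([q@X,q@Y,q[2]])
def st(): 
    s=r.read_state(); return round(s["time_s"],2),np.round(F(s["eef_pos"])-[0,0,T],4),np.round(s["contact_force"],1),round(s["grip_width"],4)
E
python3 - <<'E'
from h import *
caps=dict(a=(.558,-.051),b=(.5935,-.046),c=(.629,-.041))
for k,v in caps.items(): print(k,F([*v,.118]))
print("bar",F([.480,-.076,.16]),"post",F([.599,-.089,.13]))
command_gripper(0.0,30)
r.reach([*caps["a"],.145+T],Q); print(st())
for k in "abc":
    x,y=caps[k]
    r.move_straight([x,y,.130+T],Q,speed=.15)
    s0=st()
    hit=r.move_straight([x,y,.103+T],speed=.02,max_force=5)
    print(k,hit,s0[2],st())
    r.move_straight([x,y,.130+T],speed=.1)
E
```

```text
a [ 0.07519152 -0.03410625  0.018     ]
b [0.07486797 0.00174268 0.018     ]
c [0.07454443 0.0375916  0.018     ]
bar [ 0.08979659 -0.1147021   0.06      ] post [0.11821799 0.001583   0.03      ]
(3.08, array([ 0.0761, -0.0342,  0.0451]), array([ 0.1,  0.3, -0.5]), 0.0002)
a True [-0.2  0.4 -0.3] (4.18, array([ 0.0752, -0.0341,  0.0132]), array([-0.1,  1.1,  5.7]), -0.0001)
b True [-0.1 -1.1 -1. ] (5.95, array([0.0749, 0.0017, 0.0074]), array([-0.8, -0.5,  5.2]), -0.0)
c True [-0.8  0.2 -0.6] (7.58, array([0.0745, 0.0376, 0.0133]), array([-1.2,  0.7,  4.8]), 0.0003)
```

Feeler b sinks about 9 mm, a and c only about 3 mm. So lane b is the one with room, and it already stands before the mouth (magazine at 0). Next I tip the tray slowly.

```bash
cat >> h.py <<'E'
R0,P0=np.hypot(.09,.06),np.arctan2(.06,.09)
def bar(a,dz=0.): return W(R0*np.cos(P0-a),-.115,R0*np.sin(P0-a)+.008+T+dz)
def tip(a0,a1,speed=.04,step=.06):
    for a in np.linspace(a0,a1,max(2,int(np.ceil(abs(a1-a0)/step))+1))[1:]:
        if r.move_straight(bar(a),speed=speed,max_force=25): print("force stop",a); break
def pic(name,box=(170,320,195,395),sz=(400,300)):
    im,d=optics.get_image("top"); a,b,c,e=box
    return cv2.resize(im[a:b,c:e],sz,interpolation=cv2.INTER_CUBIC)[:,:,::-1]
E
python3 - <<'E'
from h import *
r.move_straight(W(.0745,.0376,.075+T),speed=.15)
r.move_straight(bar(0,.012),speed=.15); print(st())
P=[]
a0=0
for a in (.2,.32,.44,.54):
    tip(a0,a); a0=a; r.hold(.3); P.append(pic("")); print(a,st())
cv2.imwrite("pics/tip1.png",np.vstack([np.hstack(P[:2]),np.hstack(P[2:])]))
E
```

```text
(9.53, array([ 0.09  , -0.1144,  0.0799]), array([ 0.5, -0.1,  0.1]), 0.0002)
0.2 (11.3, array([ 0.1018, -0.1142,  0.0496]), array([-0.5, -5.7,  7.8]), 0.0002)
0.32 (12.27, array([ 0.1055, -0.1142,  0.0372]), array([-0. , -5.4,  6.4]), 0.0001)
0.44 (13.23, array([ 0.1071, -0.1147,  0.0242]), array([ 1.4, -2.9,  3.9]), -0.0001)
0.54 (14.15, array([ 0.1077, -0.1154,  0.0131]), array([-1.8, -0.2,  4.4]), -0.0002)
```

View pics/tip1.png

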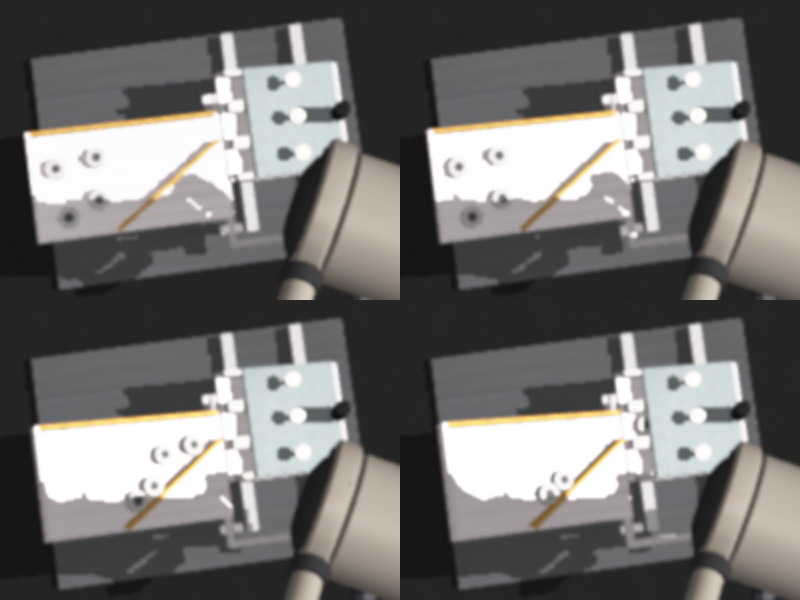

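Panels 3 and 4 show the buttons sliding in single file. By 0.54 rad, two are on the guide rail and one is entering lane b at (641,424), with the fourth already under the cover. I continue to the stop.

Run:
```python
from h import *
P=[]
r.hold(.6);P.append(pic(""))
tip(.54,.59,step=.03)
for h in(.4,1.0,.6): r.hold(h); P.append(pic("")); print(st())
cv2.imwrite("pics/tip2.png",np.vstack([np.hstack(P[:2]),np.hstack(P[2:])]))
```

```text
(15.75, array([ 0.1084, -0.1148,  0.0079]), array([-0.2, -2.5,  2.9]), 0.0002)
(16.8, array([ 0.1082, -0.1149,  0.0078]), array([ 2.2, -2.2,  2.8]), -0.0)
(17.45, array([ 0.1081, -0.115 ,  0.0078]), array([ 1.7, -1.1,  4.1]), 0.0001)
```

View pics/tip2.png

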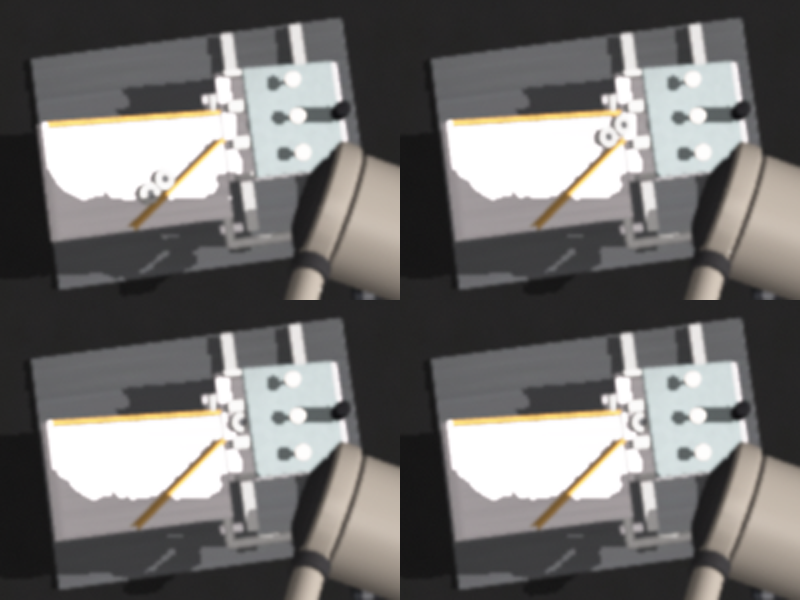

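The tray is empty. The last button shows at (238,422) of the mouth strip, partly under the cover, which fits five buttons taking 100 of 112 mm. I lower the tray, back away and check closely.

Run:
```python
from h import *
tip(.59,0,speed=.05,step=.1)
r.move_straight(bar(0,.05),speed=.15); print(st())
r.move_straight(W(.20,-.2,.15+T),speed=.25); r.hold(.5); print(st())
im,d=optics.get_image("top"); np.savez("top1.npz",im=im,d=d); P=cloud("top",d)
z=np.load("top0.npz"); P0=cloud("top",z["d"])
hsv=cv2.cvtColor(im,cv2.COLOR_RGB2HSV)
for n,i_,p_ in(("before",z["im"],P0),("after",im,P)):
    hs=cv2.cvtColor(i_,cv2.COLOR_RGB2HSV); roi=(np.abs(p_[...,0]-.5)<.1)&(p_[...,2]>.1)
    red=(hs[...,1]>150)&((hs[...,0]<8)|(hs[...,0]>172))&roi; print(n,"red",np.round(F(np.median(p_[red],0)),4))
a=cv2.resize(im[195:265,290:383],(400,300),interpolation=cv2.INTER_CUBIC)
b=cv2.resize(im[170:320,195:395],(400,300),interpolation=cv2.INTER_CUBIC)
s,_=optics.get_image("side"); c=cv2.resize(s[180:360,200:440],(400,300),interpolation=cv2.INTER_CUBIC)
e=cv2.resize(im,(400,300))
cv2.imwrite("pics/after.png",np.vstack([np.hstack([a,b]),np.hstack([c,e])])[:,:,::-1])
# button(s) in feeder coordinates: heights in the mouth gap
Fx=(P-M)@np.stack([X,Y,[0,0,1]],1)
for x in np.arange(-.01,.03,.004):
    m=(abs(Fx[...,0]-x)<.002)&(abs(Fx[...,1]-.0018)<.008)&(d>0); print(round(x,3),np.round(np.median(Fx[m][:,2]),4) if m.any() else None, end="; ")
```

```text
(20.13, array([ 0.09  , -0.1154,  0.1174]), array([ 0.7,  0. , -1.1]), 0.0)
(21.35, array([ 0.1998, -0.1998,  0.15  ]), array([ 0.2, -1.1, -0.4]), -0.0)
before red [ 0.0915 -0.1121  0.0663]
after red [ 0.0912 -0.1138  0.0666]
-0.01 0.0004; -0.006 0.0007; -0.002 -0.0002; 0.002 -0.0028; 0.006 -0.002; 0.01 -0.0032; 0.014 0.0022; 0.018 0.0031; 0.022 0.0018; 0.026 0.0003;
```

View pics/after.png

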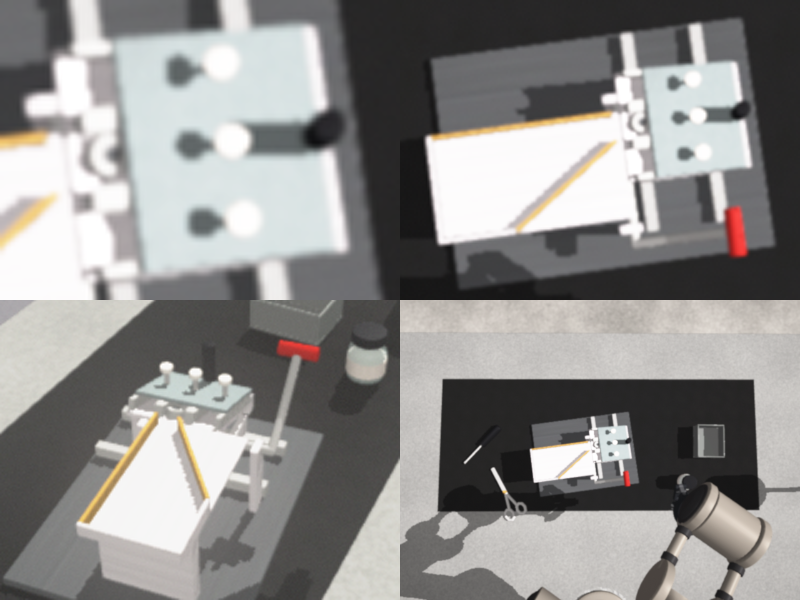

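The tray is level and empty, and nothing is lying loose. The last button sits in lane b from about 12 mm past the mouth, exactly where five in line should end. The tools are where they were.

```bash
python3 -c "
from workcell import r
print(r.finish_job())"
```

```text
the job is handed in; nothing more can be done
None
```

The job is handed in: the feelers showed lane b has the room, and it already stood before the mouth, so the magazine needed no shift; all four buttons slid into lane b, the tray is level again, and no button was lost or tool moved.

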